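# Sweep the organiser's lids shut

## Robot

A 6-joint arm with a two-finger parallel gripper is mounted at the origin on the work surface. World frame = base frame: x ahead of the robot, y to its left, z up, the work surface at z = 0. Lengths are in m, angles in rad, forces in N, time in s.
With the tool pointing down it reaches from about 0.35 to 0.975 m from the base axis. Payload 4.9 kg.
Tool frame: the origin (TCP) lies between the finger pads, 19 mm behind the fingertips; this is the grasp point; z points along the fingers, y is the line along which they close (so a half turn about z gives the same grasp; the last joint's range is limited). The gripper opens to 85 mm and grips with 20 to 120 N. Pads are 22 mm wide; open, the fingers measure 114 mm over their backs; the gripper's body (76 mm by 85 mm) begins 54 mm behind the grasp point. The pads swing forward as they close: fully open they stand 13 mm farther back than shut.
Start: joints at [1.15, 0.053, 1.613, -0, 1.476, -0.119], TCP at [0.186, 0.597, 0.25] pointing down, gripper open.
Joint ranges: [-3.01, 3.01], [-1.01, 2.22], [0.06, 2.58], [-1.02, 4.17], [0.09, 2.62], [-3.14, 3.14]. Speed limits (rad/s): [2.57, 2.57, 3.14, 3.14, 3.14, 3.14].

## Interface

Orientations are given as a rotation vector (axis times angle).
In Python, from station import ctrl gives the robot as it stands. The module is installed in compiled form; this text tells all that it offers.
- The arm moves only by the tool jog_arm, never from a script. Its argument "deltas" is a list of rows, each a list of 3 entries, a list of its own where there are three numbers: the closure, from -1 (fully open) to 1 (shut), then the shift along the world's x, y, z scaled (see below), then the turn, a rotation vector about the world's x, y, z scaled (see below). A call has 1 to 12 rows; each row is the pose to reach, as a shift and turn from the pose commanded when the call began, turning the shorter way round; what a row does not reach only later rows make up. The controller multiplies each number of a shift by 0.4 m and each number of a turn by 180 degrees. A row lasts 1/12 s, in which the tool goes at most 41.7 mm and 7.16 degrees, less where a joint would pass 70% of its speed; a pose out of reach is approached as far as the arm can. A call with a number of a shift or a turn outside -1 to 1 is refused whole. A call with a gripper value outside its range is refused whole. The fingers move at their own pace and stop on an object; "squeeze" is the grip in N (left out, the last holds). Time passes only in rows, so rows that repeat a pose let the fingers close. It gives the time, the measured TCP pose, the force, the opening and the grip force at its end, in the units of the state.
- ctrl.get_obs(): the state, without advancing time (a new reading comes with each control period).
- ctrl.get_image(name): name is "scene" or "top" or "wrist"; returns the picture (384x512x3 uint8, red, green, blue); there is no depth.
- ctrl.get_calibration(name): a dict with "K" (3x3 intrinsics, pixels), "extrinsics" (4x4, takes a point from world to camera coordinates). Camera axes: x right, y down, z forward; pixel columns grow to the right and rows downward; lengths in m; the calibration is good to about 2 mm. A picture is of the moment at which its call begins: read the wrist's pose just before it. get_calibration takes no time and is no camera call; for the wrist camera it gives the pose at the moment of the call.
- ctrl.finish_job(): hands the job in; it is judged then, once.
The state is a dict: "t": time; "q": joint angles; "dq": joint speeds; "effort": joint torques, N m; "tool_pos": TCP position; "tool_rot": TCP orientation; "contact_force": force on the tool from outside, world axes, zero at the start; "wrist_torque": the same for the moment, N m; "opening": finger opening in m; "grip_force": force on a finger pad.
Only numpy, scipy, OpenCV 4.12 (cv2) and the standard library are available. Lean on these libraries where they do the work, as an engineer would, in place of code of your own. Each camera call takes 0.05 s, during which the arm holds its last target. There are 200 camera calls.

## Task

The five lids of the small-parts organiser have been left ajar: shut them one after another in a single sweep, running a fingertip lightly along the row from the end towards which all the lids are hinged, so that each lid is met at its hinge edge and laid flat towards its free edge. Keep the fingertip down close to the lids until the last one is shut, then take the hand away. Press gently, do not lift any lid, and leave the loose things around the organiser where they are.

Things in the scene. Friction and masses are not known exactly. Their poses are not given: they have to be found in the camera images.
- organiser: Grey plastic small-parts organiser screwed to the bench: five open cells side by side in a gentle arc that bows towards its -x side, about 265 mm end to end (along its y), 60 mm deep, 50 mm high. Origin: on the bench under the middle (third) cell; x, y as the robot's at yaw 0, z up. Turned by up to 0.65 rad. It cannot move.
- mid1 (a point): Fixed point on the organiser, 55 mm above the bench: the middle of the top face of lid 1 (first, at the organiser's +y end) once shut. mid1 to mid5 lie on an arc of radius 200 mm, 52 mm apart. A fingertip sliding from lid 1 to lid 5 at or up to 3 mm above this height rides up on each ajar lid and lays it flat; the lids stop rigidly there.
- lid1 (a joint): Opening angle (rad) of lid 1, 0 = shut flat. White plastic plate 56 mm across the row, 45 mm along it, 4 mm thick, small thumb tab on its outer side. Hinged along its edge towards the lid 1 (+y) end, 22 mm from mid1; free edge towards the lid 5 end. Starts ajar 0.35 to 0.55 (free edge 15 to 24 mm up). Hinge friction 0.02 N m keeps it where left; no spring.
- mid2 (a point): Fixed point on the organiser, 55 mm above the bench: the middle of the top face of lid 2 (second) once shut. mid1 to mid5 lie on an arc of radius 200 mm, 52 mm apart. A fingertip sliding from lid 1 to lid 5 at or up to 3 mm above this height rides up on each ajar lid and lays it flat; the lids stop rigidly there.
- lid2 (a joint): Opening angle (rad) of lid 2, 0 = shut flat. White plastic plate 56 mm across the row, 45 mm along it, 4 mm thick, small thumb tab on its outer side. Hinged along its edge towards the lid 1 (+y) end, 22 mm from mid2; free edge towards the lid 5 end. Starts ajar 0.35 to 0.55 (free edge 15 to 24 mm up). Hinge friction 0.02 N m keeps it where left; no spring.
- mid3 (a point): Fixed point on the organiser, 55 mm above the bench: the middle of the top face of lid 3 (third, middle) once shut. mid1 to mid5 lie on an arc of radius 200 mm, 52 mm apart. A fingertip sliding from lid 1 to lid 5 at or up to 3 mm above this height rides up on each ajar lid and lays it flat; the lids stop rigidly there.
- lid3 (a joint): Opening angle (rad) of lid 3, 0 = shut flat. White plastic plate 56 mm across the row, 45 mm along it, 4 mm thick, small thumb tab on its outer side. Hinged along its edge towards the lid 1 (+y) end, 22 mm from mid3; free edge towards the lid 5 end. Starts ajar 0.35 to 0.55 (free edge 15 to 24 mm up). Hinge friction 0.02 N m keeps it where left; no spring.
- mid4 (a point): Fixed point on the organiser, 55 mm above the bench: the middle of the top face of lid 4 (fourth) once shut. mid1 to mid5 lie on an arc of radius 200 mm, 52 mm apart. A fingertip sliding from lid 1 to lid 5 at or up to 3 mm above this height rides up on each ajar lid and lays it flat; the lids stop rigidly there.
- lid4 (a joint): Opening angle (rad) of lid 4, 0 = shut flat. White plastic plate 56 mm across the row, 45 mm along it, 4 mm thick, small thumb tab on its outer side. Hinged along its edge towards the lid 1 (+y) end, 22 mm from mid4; free edge towards the lid 5 end. Starts ajar 0.35 to 0.55 (free edge 15 to 24 mm up). Hinge friction 0.02 N m keeps it where left; no spring.
- mid5 (a point): Fixed point on the organiser, 55 mm above the bench: the middle of the top face of lid 5 (fifth, at the organiser's -y end) once shut. mid1 to mid5 lie on an arc of radius 200 mm, 52 mm apart. A fingertip sliding from lid 1 to lid 5 at or up to 3 mm above this height rides up on each ajar lid and lays it flat; the lids stop rigidly there.
- lid5 (a joint): Opening angle (rad) of lid 5, 0 = shut flat. White plastic plate 56 mm across the row, 45 mm along it, 4 mm thick, small thumb tab on its outer side. Hinged along its edge towards the lid 1 (+y) end, 22 mm from mid5; free edge towards the lid 5 end. Starts ajar 0.35 to 0.55 (free edge 15 to 24 mm up). Hinge friction 0.02 N m keeps it where left; no spring.
- jar: Closed glass jar with a steel cap, 52 mm diameter, 75 mm high, standing just past the lid 5 end of the row. Loose, origin at its underside centre. Bystander.
- tape: Cardboard tape core, ring 90 mm outside, 48 mm high, lying flat behind the row (+x side of the organiser). Loose, origin at underside centre. Bystander.
- carton: Small closed cardboard carton 70 x 45 x 40 mm, behind the lid 1 end of the row. Loose, origin at underside centre. Bystander.
- driver: Screwdriver lying on the bench on the robot's side of the row. Loose. Bystander.

How it is judged:
On the way, in this order (a step that is already met when the one before it is completed fails the run):
1. lid 1 is pressed shut (value of joint lid1 below 0.1 rad), for 0.05 s.
2. lid 2 is pressed shut (value of joint lid2 below 0.1 rad), for 0.05 s.
3. lid 3 is pressed shut (value of joint lid3 below 0.1 rad), for 0.05 s.
4. lid 4 is pressed shut (value of joint lid4 below 0.1 rad), for 0.05 s.
5. lid 5 is pressed shut (value of joint lid5 below 0.1 rad), for 0.05 s.
At the end, for the whole second after the job is handed in: all five lids are shut (each within 0.1 rad of flat) and the jar, tape core, carton and screwdriver are within 15 mm of where they were (value of joint each of lid1, lid2, lid3, lid4, lid5 below 0.1 rad and distance of each of jar, tape, carton, driver from where it was at the start of the episode below 0.015 m); the robot touches nothing.
It fails at once if a loose bystander is moved by more than 15 mm (distance of any of jar, tape, carton, driver from where it was at the start of the episode above 0.015 m).
It fails at once if a lid is lifted (opened beyond 0.75 rad) (value of joint any of lid1, lid2, lid3, lid4, lid5 above 0.75 rad).
It fails at once if the organiser or its lids are pressed with more than 40 N (contact force between the fingers and organiser above 40 N).
It fails at once if the hand leaves the row in mid-sweep: with the first lid shut and the last still ajar, the TCP is more than 65 mm above the shut lids (value of joint lid1 below 0.1 rad and value of joint lid5 above 0.2 rad and z of the grasp point in the frame of organiser above 0.12 m).
It also fails if it takes over 46 s, if anything falls off the work surface, if the arm or the gripper's body presses on something with over 40 N, if the wrist force passes 120 N, or if a joint passes its speed limit or range.

## Working session

There is one attempt and no reset: what is moved stays moved. The work goes in short steps, Python scripts to look and compute and a tool call to move; the robot and the scene stay as the last step left them, time stands still between calls to the robot, and variables do not carry over. Pictures are saved under pics/ and viewed, at most 10 in all, crops included, and the job is handed in when it is done.

Besides the shell and the picture viewer there is one more tool, called after "Emit:" as a command line: name --argument value ..., lists and objects as JSON in quotes. jog_arm: Moves the arm, as the interface text tells. Its arguments: {"type":"object","properties":{"deltas":{"type":"array","items":{"type":"array"}},"squeeze":{"type":"number"}},"required":["deltas"]}

```bash
mkdir -p pics; python3 - <<'E'
from station import ctrl
import cv2
for n in("top","scene"):
    im=ctrl.get_image(n); cv2.imwrite(f"pics/{n}0.png",im[:,:,::-1])
    c=ctrl.get_calibration(n); print(n,c["K"].round(1).tolist(),c["extrinsics"].round(3).tolist())
o=ctrl.get_obs(); print(o["t"],o["tool_pos"],o["tool_rot"],o["opening"])
E
```

```text
top [[412.4, 0.0, 257.3], [0.0, 412.4, 188.1], [0.0, 0.0, 1.0]] [[-0.015, -1.0, -0.005, 0.041], [-0.991, 0.015, -0.134, 0.609], [0.134, 0.003, -0.991, 0.916], [0.0, 0.0, 0.0, 1.0]]
scene [[439.3, 0.0, 254.1], [0.0, 439.3, 188.6], [0.0, 0.0, 1.0]] [[0.125, 0.992, -0.003, -0.128], [0.749, -0.096, -0.655, -0.384], [-0.65, 0.08, -0.755, 1.418], [0.0, 0.0, 0.0, 1.0]]
0.1 [0.1855403  0.59625742 0.24883807] [-4.72143723e-01 -3.10538376e+00  2.94010932e-03] 0.08505262404076944
```

View pics/top0.png

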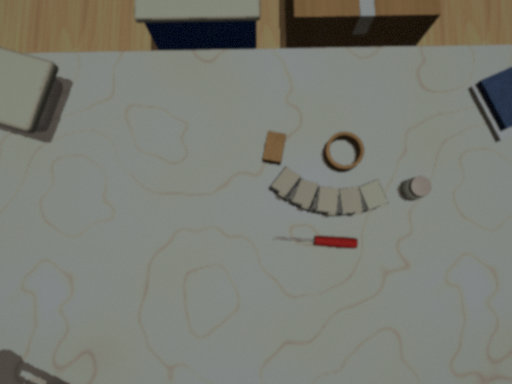

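View pics/scene0.png

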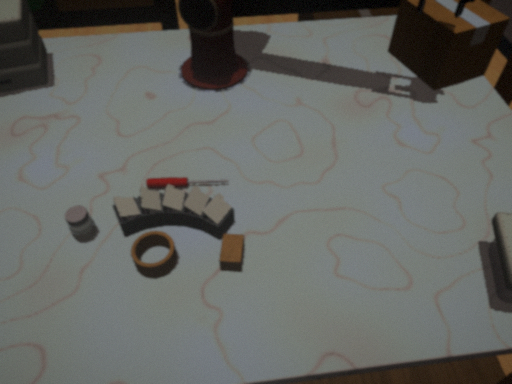

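The top view shows the row around px (270–387, 165–215), with lid 1 at the left end near the carton (274,148) and the jar at (415,188). The tape is at (343,151) and the driver at (335,241). I'll zoom in.

```bash
python3 - <<'E'
import cv2
im=cv2.imread("pics/top0.png")[155:230,255:355+45]
cv2.imwrite("pics/crop0.png",cv2.resize(im,None,fx=5.5,fy=5.5,interpolation=cv2.INTER_CUBIC))
import numpy as np
from station import ctrl
c=ctrl.get_calibration("top");K=c["K"];E=c["extrinsics"];R=E[:3,:3];t=E[:3,3];C=-R.T@t
for u,v,z in [(286,178,.055),(306,192,.06),(327,200,.06),(349,200,.06),(373,193,.06),(421,186,.075)]:
    d=R.T@np.linalg.inv(K)@[u,v,1]; print(u,v,(C+d*(z-C[2])/d[2]).round(3))
print(C)
E
```

```text
286 178 [ 0.63  -0.034  0.055]
306 192 [ 0.597 -0.078  0.06 ]
327 200 [ 0.578 -0.125  0.06 ]
349 200 [ 0.577 -0.175  0.06 ]
373 193 [ 0.592 -0.23   0.06 ]
421 186 [ 0.604 -0.334  0.075]
[0.48175369 0.02927886 0.98923312]
```

View pics/crop0.png

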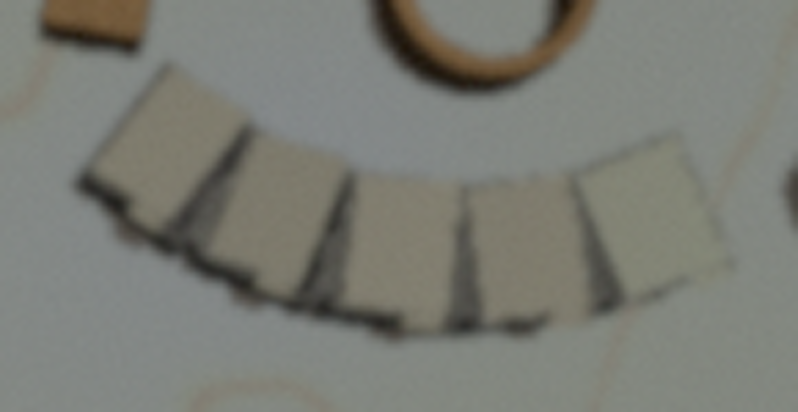

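The crop shows all five lids ajar. Lid 1's hinge edge is at the left, crop (80,180)–(170,65), and lid 5's free edge is at (680,135)–(730,265). Next I shut the gripper and move above the row for a wrist view.

Emit:
jog_arm --deltas '[[1, [0.05, -0.08, 0.1], [0, 0, 0]], [1, [0.1, -0.16, 0.2], [0, 0, 0]], [1, [0.15, -0.25, 0.25], [0, 0, 0]], [1, [0.2, -0.34, 0.25], [0, 0, 0]], [1, [0.25, -0.43, 0.25], [0, 0, 0]], [1, [0.3, -0.52, 0.25], [0, 0, 0]], [1, [0.35, -0.61, 0.25], [0, 0, 0]], [1, [0.4, -0.7, 0.25], [0, 0, 0]], [1, [0.45, -0.79, 0.25], [0, 0, 0]], [1, [0.5, -0.88, 0.25], [0, 0, 0]], [1, [0.5, -0.9, 0.25], [0, 0, 0]], [1, [0.5, -0.9, 0.25], [0, 0, 0]]]' --squeeze 30

```text
t: 1.1
tool_pos: [0.3873, 0.2327, 0.3495]
tool_rot: [0.483, 3.104, -0.003]
contact_force: [-0.5, 0.4, -0.6]
opening: -0.0002
grip_force: 0.0
```

Emit:
jog_arm --deltas '[[1, [0.04, -0.09, 0], [0, 0, 0]], [1, [0.08, -0.18, 0], [0, 0, 0]], [1, [0.12, -0.27, 0], [0, 0, 0]], [1, [0.16, -0.36, 0], [0, 0, 0]], [1, [0.2, -0.45, 0], [0, 0, 0]], [1, [0.24, -0.54, 0], [0, 0, 0]], [1, [0.28, -0.63, 0], [0, 0, 0]], [1, [0.32, -0.72, 0], [0, 0, 0]], [1, [0.36, -0.81, 0], [0, 0, 0]], [1, [0.38, -0.9, 0], [0, 0, 0]], [1, [0.38, -0.9, 0], [0, 0, 0]], [1, [0.38, -0.9, 0], [0, 0, 0]]]'

```text
t: 2.1
tool_pos: [0.5379, -0.1244, 0.3488]
tool_rot: [-0.476, -3.103, -0.001]
contact_force: [0.2, 1.2, 0.5]
opening: 0.0
grip_force: 0.0
```

```bash
python3 - <<'E'
from station import ctrl
import cv2,numpy as np
c=ctrl.get_calibration("wrist")
im=ctrl.get_image("wrist"); cv2.imwrite("pics/w1.png",im[:,:,::-1]); np.savez("w1.npz",K=c["K"],E=c["extrinsics"])
o=ctrl.get_obs(); print(o["t"],o["tool_pos"],o["tool_rot"],o["opening"],o["contact_force"])
print(c["K"].round(1).tolist(),c["extrinsics"].round(3).tolist())
E
```

```text
2.15 [ 0.53775508 -0.12318548  0.34922505] [-4.73244324e-01 -3.10421150e+00 -1.52934856e-03] -7.625885335692964e-05 [-0.50518531  0.55052474 -0.41647728]
[[264.3, 0.0, 254.3], [0.0, 264.3, 195.7], [0.0, 0.0, 1.0]] [[0.3, 0.954, 0.001, -0.043], [0.904, -0.284, 0.318, -0.594], [0.304, -0.094, -0.948, 0.3], [0.0, 0.0, 0.0, 1.0]]
```

View pics/w1.png

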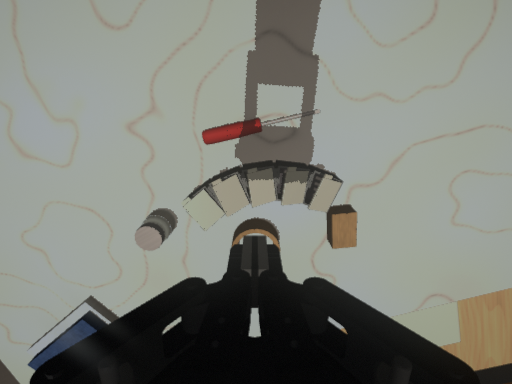

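The wrist view shows the row at px (183–342, 160–230), with lid 1 at the right beside the carton (342,227) and the jar at left (155,232). I'll zoom in to pick the hinge corners.

```bash
python3 - <<'E'
import cv2
im=cv2.imread("pics/w1.png")[150:240,175:350]
im=cv2.convertScaleAbs(im,alpha=1.2)
cv2.imwrite("pics/crop1.png",cv2.resize(im,None,fx=4.5,fy=4.5,interpolation=cv2.INTER_CUBIC))
E
```

```text
(no output)
```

View pics/crop1.png

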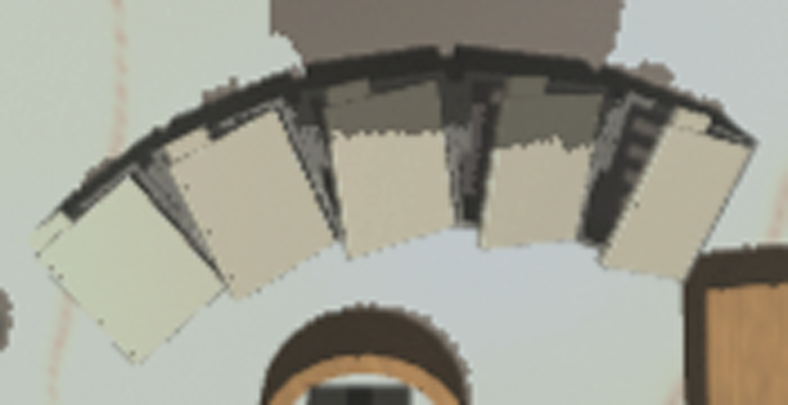

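```bash
cat > fit.py <<'E'
import numpy as np
from scipy.optimize import least_squares
from station import ctrl
def ray(K,E,u,v,z):
    R=E[:3,:3];C=-R.T@E[:3,3];d=R.T@np.linalg.inv(K)@[u,v,1];return (C+d*(z-C[2])/d[2])[:2]
def local(k,al,ra):
    a=(3-k)*.26;r=np.array([-np.cos(a),np.sin(a)]);t=np.array([np.sin(a),np.cos(a)])
    return np.array([.2,0])+r*(.2+ra)+t*al
def world(p,q):
    c,s=np.cos(p[2]),np.sin(p[2]);return p[:2]+np.array([[c,-s],[s,c]])@q
E
python3 - <<'E'
from fit import *
w=np.load("w1.npz");c=ctrl.get_calibration("top")
W=[(1,1,755,145),(1,-1,682,280),(2,1,605,95),(2,-1,580,242),(3,1,438,82),(3,-1,457,228),(4,1,278,108),(4,-1,338,238),(5,1,130,177),(5,-1,225,288)]
T=[(1,1,80,180),(1,-1,170,65),(2,-1,250,130),(3,-1,352,178),(4,-1,465,187),(5,-1,577,180)]
obs=[[(k,s,ray(w["K"],w["E"],175+(x+.5)/4.5-.5,150+(y+.5)/4.5-.5,.054)) for k,s,x,y in W],
     [(k,s,ray(c["K"],c["extrinsics"],255+(x+.5)/5.5-.5,155+(y+.5)/5.5-.5,.054)) for k,s,x,y in T]]
for name,o in (("w",obs[0]),("t",obs[1]),("both",sum(obs,[]))):
    f=lambda p:np.concatenate([world(p,local(k,.022,.028*s))-q for k,s,q in o])
    r=least_squares(f,[.58,-.12,-.19]); print(name,r.x.round(4)); print((f(r.x)*1000).round(1).tolist())
p=r.x
print("start",world(p,local(1,.034,0)).round(4))
for k in range(1,6):
    print(k,"hinge",world(p,local(k,.022,0)).round(4),"mid",world(p,local(k,0,0)).round(4))
print("end",world(p,local(5,-.02,0)).round(4))
E
```

```text
w [ 0.5798 -0.1255 -0.1624]
[0.8, -1.2, 0.2, 0.5, -0.4, -0.6, -1.5, -1.3, -0.3, 0.5, -0.6, 0.2, 0.2, -0.5, 1.8, -0.5, -0.3, 1.0, -0.0, 1.9]
t [ 0.5785 -0.1268 -0.1549]
[2.4, -2.8, -1.9, 0.8, -1.8, -1.6, 1.1, -1.0, -1.2, 1.3, 1.4, 3.3]
both [ 0.5793 -0.1259 -0.1599]
[-0.0, -1.5, -0.5, 0.3, -1.1, -1.0, -2.1, -1.5, -0.9, 0.0, -1.1, -0.1, -0.2, -1.0, 1.4, -0.9, -0.6, 0.5, -0.4, 1.6, 3.9, -2.1, -0.6, 1.3, -0.7, -1.1, 1.9, -0.4, -0.6, 2.0, 1.8, 3.9]
start [ 0.6426 -0.0056]
1 hinge [ 0.635  -0.0149] mid [ 0.6212 -0.032 ]
2 hinge [ 0.6031 -0.0562] mid [ 0.5941 -0.0763]
3 hinge [ 0.5828 -0.1042] mid [ 0.5793 -0.1259]
4 hinge [ 0.5755 -0.1559] mid [ 0.5777 -0.1778]
5 hinge [ 0.5818 -0.2077] mid [ 0.5896 -0.2283]
end [ 0.5966 -0.247 ]
```

Emit:
jog_arm --deltas '[[1, [0.07, 0.08, 0], [0, 0, 0]], [1, [0.14, 0.16, 0], [0, 0, 0]], [1, [0.21, 0.24, 0], [0, 0, 0]], [1, [0.278, 0.313, 0], [0, 0, 0]], [1, [0.278, 0.313, -0.08], [0, 0, 0]], [1, [0.278, 0.313, -0.17], [0, 0, 0]], [1, [0.278, 0.313, -0.26], [0, 0, 0]], [1, [0.278, 0.313, -0.35], [0, 0, 0]], [1, [0.278, 0.313, -0.44], [0, 0, 0]], [1, [0.278, 0.313, -0.53], [0, 0, 0]], [1, [0.278, 0.313, -0.575], [0, 0, 0]], [1, [0.278, 0.313, -0.575], [0, 0, 0]]]'

```text
t: 3.15
tool_pos: [0.6444, 0.0044, 0.1134]
tool_rot: [-0.467, -3.095, 0.0]
contact_force: [-0.3, 0.2, -0.8]
opening: -0.0
grip_force: 0.0
```

```bash
python3 - <<'E'
from station import ctrl
import cv2
im=ctrl.get_image("wrist"); cv2.imwrite("pics/w2.png",im[:,:,::-1])
o=ctrl.get_obs(); print(o["t"],o["tool_pos"],o["contact_force"])
E
```

```text
3.2 [0.64650135 0.00398245 0.11698989] [0.13408122 1.23515835 0.56959625]
```

View pics/w2.png

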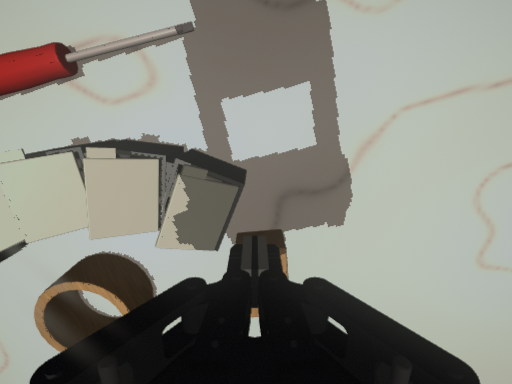

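The fingertips (255,240) stand just off lid 1's hinge edge (245,180)–(220,250), with the carton below them. Next I descend to sweep height.

Emit:
jog_arm --deltas '[[1, [0, 0, -0.02], [0, 0, 0]], [1, [0, 0, -0.04], [0, 0, 0]], [1, [0, 0, -0.06], [0, 0, 0]], [1, [0, 0, -0.08], [0, 0, 0]], [1, [0, 0, -0.095], [0, 0, 0]], [1, [0, 0, -0.105], [0, 0, 0]], [1, [0, 0, -0.11], [0, 0, 0]], [1, [0, 0, -0.11], [0, 0, 0]], [1, [0, 0, -0.11], [0, 0, 0]], [1, [0, 0, -0.11], [0, 0, 0]]]'

```text
t: 4.03
tool_pos: [0.6493, 0.0019, 0.0765]
tool_rot: [0.472, 3.105, 0.0]
contact_force: [0.2, -0.6, -0.5]
opening: -0.0002
grip_force: 0.0
```

```bash
python3 - <<'E'
from station import ctrl
import numpy as np
from fit import *
P=[]
for i in range(6):
    o=ctrl.get_obs(); P.append(o["tool_pos"]); ctrl.get_image("top")
print(np.mean(P,0).round(4),np.std(P,0).round(4),o["contact_force"],o["t"])
p=[.5795,-.1256,-.161]
b=world(p,local(1,.044,0))
print(b)
for k in range(1,6):
    for al in (.026,.013,0,-.013):
        a=(3-k)*.26+al/.2; q=np.array([.2-.2*np.cos(a),.2*np.sin(a)]); print(k,al,world(p,q).round(4))
E
```

```text
[0.6493 0.0019 0.0765] [0.0001 0.     0.0001] [-0.78787635  0.44546122 -0.35567651] 4.2833
[0.64922588 0.0024385 ]
1 0.026 [ 0.6392 -0.0127]
1 0.013 [ 0.63   -0.0219]
1 0 [ 0.6215 -0.0317]
1 -0.013 [ 0.6137 -0.0421]
2 0.026 [ 0.6065 -0.053 ]
2 0.013 [ 0.6001 -0.0642]
2 0 [ 0.5944 -0.0759]
2 -0.013 [ 0.5895 -0.088 ]
3 0.026 [ 0.5853 -0.1003]
3 0.013 [ 0.582  -0.1128]
3 0 [ 0.5795 -0.1256]
3 -0.013 [ 0.5778 -0.1385]
4 0.026 [ 0.577  -0.1515]
4 0.013 [ 0.577  -0.1645]
4 0 [ 0.5779 -0.1774]
4 -0.013 [ 0.5796 -0.1903]
5 0.026 [ 0.5821 -0.2031]
5 0.013 [ 0.5855 -0.2156]
5 0 [ 0.5897 -0.2279]
5 -0.013 [ 0.5946 -0.2399]
```

Emit:
jog_arm --deltas '[[1, [-0.006, -0.007, -0.003], [0, 0, 0]], [1, [-0.012, -0.014, -0.003], [0, 0, 0]], [1, [-0.018, -0.022, -0.003], [0, 0, 0]], [1, [-0.024, -0.029, -0.003], [0, 0, 0]], [1, [-0.03, -0.036, -0.003], [0, 0, 0]], [1, [-0.036, -0.043, -0.003], [0, 0, 0]], [1, [-0.042, -0.05, -0.003], [0, 0, 0]], [1, [-0.048, -0.058, -0.003], [0, 0, 0]], [1, [-0.054, -0.065, -0.003], [0, 0, 0]], [1, [-0.06, -0.072, -0.003], [0, 0, 0]], [1, [-0.066, -0.079, -0.003], [0, 0, 0]], [1, [-0.07, -0.084, -0.003], [0, 0, 0]]]'

```text
t: 5.33
tool_pos: [0.6204, -0.0321, 0.0745]
tool_rot: [-0.472, -3.105, 0.0]
contact_force: [-0.5, 1.4, 0.5]
opening: -0.0001
grip_force: 0.3
```

Emit:
jog_arm --deltas '[[1, [-0.0065, -0.009, 0], [0, 0, 0]], [1, [-0.013, -0.017, 0], [0, 0, 0]], [1, [-0.0195, -0.026, 0], [0, 0, 0]], [1, [-0.0255, -0.035, 0], [0, 0, 0]], [1, [-0.0315, -0.044, 0], [0, 0, 0]], [1, [-0.0375, -0.053, 0], [0, 0, 0]], [1, [-0.043, -0.062, 0], [0, 0, 0]], [1, [-0.0485, -0.071, 0], [0, 0, 0]], [1, [-0.0535, -0.081, 0], [0, 0, 0]], [1, [-0.0585, -0.091, 0], [0, 0, 0]], [1, [-0.063, -0.101, 0], [0, 0, 0]], [1, [-0.068, -0.11, 0], [0, 0, 0]]]'

```text
t: 6.33
tool_pos: [0.5934, -0.0762, 0.0746]
tool_rot: [-0.472, -3.105, 0.0]
contact_force: [0.6, -0.7, -0.3]
opening: 0.0003
grip_force: 0.3
```

```bash
python3 - <<'E'
from station import ctrl
import cv2
im=ctrl.get_image("wrist"); cv2.imwrite("pics/w3.png",im[:,:,::-1])
o=ctrl.get_obs(); print(o["t"],o["tool_pos"],o["contact_force"])
E
```

```text
6.3833 [ 0.59309961 -0.07673738  0.07457876] [-0.83501335 -0.19056765  0.1599068 ]
```

View pics/w3.png

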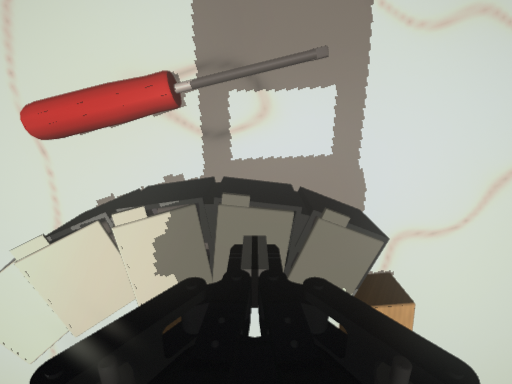

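Lids 1 and 2 lie flat, and the fingertip (255,240) is in the middle of lid 2. Lids 3 to 5 on the left are still ajar, so I continue.

Emit:
jog_arm --deltas '[[1, [-0.004, -0.01, 0], [0, 0, 0]], [1, [-0.008, -0.02, 0], [0, 0, 0]], [1, [-0.0115, -0.03, 0], [0, 0, 0]], [1, [-0.015, -0.04, 0], [0, 0, 0]], [1, [-0.0185, -0.05, 0], [0, 0, 0]], [1, [-0.022, -0.06, 0], [0, 0, 0]], [1, [-0.025, -0.07, 0], [0, 0, 0]], [1, [-0.028, -0.081, 0], [0, 0, 0]], [1, [-0.03, -0.092, 0], [0, 0, 0]], [1, [-0.032, -0.103, 0], [0, 0, 0]], [1, [-0.033, -0.114, 0], [0, 0, 0]], [1, [-0.0345, -0.124, 0], [0, 0, 0]]]'

```text
t: 7.38
tool_pos: [0.5798, -0.1259, 0.0747]
tool_rot: [-0.472, -3.106, 0.0]
contact_force: [0.6, 1.1, 0.3]
opening: 0.0002
grip_force: 0.3
```

Emit:
jog_arm --deltas '[[1, [-0.0015, -0.011, 0], [0, 0, 0]], [1, [-0.003, -0.022, 0], [0, 0, 0]], [1, [-0.004, -0.033, 0], [0, 0, 0]], [1, [-0.005, -0.044, 0], [0, 0, 0]], [1, [-0.006, -0.055, 0], [0, 0, 0]], [1, [-0.006, -0.065, 0], [0, 0, 0]], [1, [-0.006, -0.076, 0], [0, 0, 0]], [1, [-0.006, -0.087, 0], [0, 0, 0]], [1, [-0.006, -0.097, 0], [0, 0, 0]], [1, [-0.005, -0.108, 0], [0, 0, 0]], [1, [-0.0045, -0.119, 0], [0, 0, 0]], [1, [-0.004, -0.13, 0], [0, 0, 0]]]'

```text
t: 8.38
tool_pos: [0.5783, -0.1779, 0.0747]
tool_rot: [-0.472, -3.106, 0.001]
contact_force: [0.3, -0.2, 1.4]
opening: 0.0
grip_force: 0.3
```

Emit:
jog_arm --deltas '[[1, [0.001, -0.014, 0], [0, 0, 0]], [1, [0.003, -0.028, 0], [0, 0, 0]], [1, [0.0055, -0.042, 0], [0, 0, 0]], [1, [0.008, -0.056, 0], [0, 0, 0]], [1, [0.0115, -0.07, 0], [0, 0, 0]], [1, [0.015, -0.084, 0], [0, 0, 0]], [1, [0.019, -0.098, 0], [0, 0, 0]], [1, [0.024, -0.112, 0], [0, 0, 0]], [1, [0.0285, -0.125, 0], [0, 0, 0]], [1, [0.034, -0.138, 0], [0, 0, 0]], [1, [0.04, -0.152, 0], [0, 0, 0]], [1, [0.04, -0.152, 0], [0, 0, 0]]]'

```text
t: 9.38
tool_pos: [0.5948, -0.2393, 0.0749]
tool_rot: [0.473, 3.105, -0.001]
contact_force: [0.6, 0.3, -0.1]
opening: 0.0002
grip_force: 0.0
```

Emit:
jog_arm --deltas '[[1, [0, 0, 0.03], [0, 0, 0]], [1, [0, 0, 0.08], [0, 0, 0]], [1, [0, 0, 0.15], [0, 0, 0]], [1, [0, 0, 0.23], [0, 0, 0]], [1, [0, 0, 0.31], [0, 0, 0]], [1, [0, 0, 0.39], [0, 0, 0]], [1, [-0.02, 0.05, 0.47], [0, 0, 0]], [1, [-0.04, 0.1, 0.55], [0, 0, 0]], [1, [-0.06, 0.16, 0.6], [0, 0, 0]], [1, [-0.08, 0.22, 0.6], [0, 0, 0]], [1, [-0.1, 0.26, 0.6], [0, 0, 0]], [1, [-0.1, 0.26, 0.6], [0, 0, 0]]]'

```text
t: 10.38
tool_pos: [0.5536, -0.1313, 0.317]
tool_rot: [0.467, 3.104, 0.001]
contact_force: [1.0, -0.3, 0.1]
opening: 0.0
grip_force: 0.0
```

```bash
python3 - <<'E'
from station import ctrl
import cv2
im=ctrl.get_image("wrist"); cv2.imwrite("pics/w4.png",cv2.resize(im[120:260,150:370,::-1],None,fx=3.5,fy=3.5,interpolation=cv2.INTER_CUBIC))
o=ctrl.get_obs(); print(o["t"],o["tool_pos"],o["contact_force"])
E
```

```text
10.4333 [ 0.55401878 -0.13268741  0.31625272] [ 0.24888995 -0.50614572 -0.94752962]
```

View pics/w4.png

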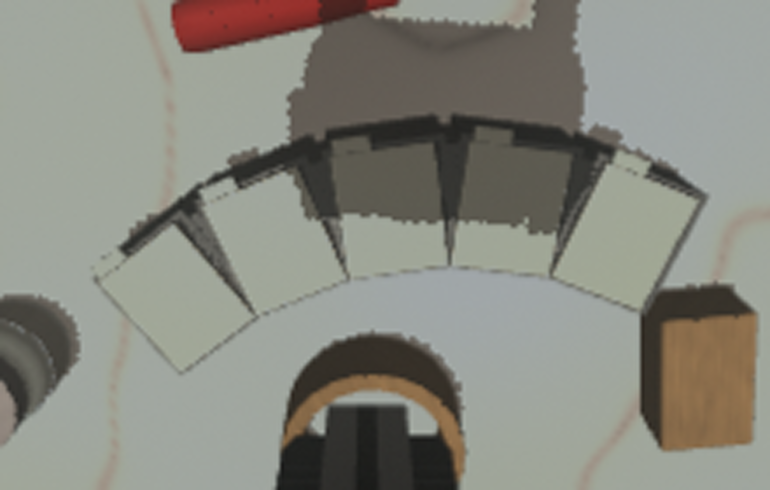

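All five lids lie flat with their inner edges forming one smooth arc, (182,373) to (641,311). The jar, tape, carton and driver haven't been touched. The hand is clear, so I'm handing in.

```bash
python3 -c "
from station import ctrl
print(ctrl.finish_job())"
```

```text
the job is handed in; nothing more can be done
None
```

All five lids were shut in order in one light sweep, with the loose things left where they were and the hand taken clear; the job is handed in at about 10.4 s, and no verdict was returned.

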